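# Release the rice-mould press

### The arm

A 6-joint arm with a two-finger parallel gripper is mounted at the origin on the work surface. World frame = base frame: x ahead of the robot, y to its left, z up, the work surface at z = 0. Lengths are in mm, angles in degrees, forces in N, time in s.
With the tool pointing down it reaches from about 300 to 850 mm from the base axis. Payload 4.2 kg.
Tool frame: the origin (TCP) lies on the centre line of the jaws, within the pads' length; the fingertips stand 11 mm ahead of it and the grasp point (between the pads) lies 8 mm behind it; z points along the fingers, y is the direction in which the jaws open and shut (so a half turn about z gives the same grasp; the last joint's range is limited). The gripper opens to 91 mm and grips with 3 to 60 N. Pads are 32 mm wide; open, the fingers measure 118 mm over their backs; the gripper's body (76 mm by 178 mm) begins 60 mm behind the grasp point.
Start: joints at [72.651, 18.312, 89.639, -0, 72.044, -1.146], TCP at [160.453, 552.175, 224.976] pointing down, gripper open.
Joint ranges: [-177.97, 177.97], [-48.28, 115.42], [12.27, 149.76], [-77.06, 257.06], [2.81, 150.46], [-146.56, 146.56]. Speed limits (degrees/s): [147.25, 147.25, 180, 180, 180, 180].

### API

Orientations are given as [roll, pitch, yaw] about the fixed x, y, z axes, in that order (R = Rz(yaw) Ry(pitch) Rx(roll)).
In Python, from workcell import env, grab_frame gives the robot as it stands. The module is installed in compiled form; this text tells all that it offers.
- The arm moves only by the tool arm_command, never from a script. Its argument "series" is one flat list of numbers, 6 for each row, row after row: the shift along the world's x, y, z each as a share of 400 mm, from -1 to 1, then the turn, a rotation vector about the world's x, y, z each as a share of 45 degrees, from -1 to 1. A call has 1 to 20 rows; each row shifts and turns the commanded pose from where the row before left it; what a row does not reach is not made up. A row lasts 1/12 s, in which the tool goes at most 41.7 mm and 7.16 degrees, less where a joint would pass 70% of its speed; a pose out of reach is approached as far as the arm can. A call with a number of a shift or a turn outside -1 to 1 is refused whole. A call with a gripper value outside its range is refused whole. "hand" is the opening, from 0 (shut) to 1 (fully open), set as the call begins (left out, the last holds). The fingers move at their own pace and stop on an object; "newtons" is the grip in N (left out, the last holds). Time passes only in rows, so rows that do not move let the fingers close. It gives the time, the measured TCP pose, the force and the opening at its end, in the units of the state.
- env.state(): the state, without advancing time (a new reading comes with each control period).
- grab_frame(name): name is "side" or "top" or "wrist"; returns a dict with "frame" (384x512x3 uint8, red, green, blue), "intrinsics" (3x3 intrinsics, pixels), "k1" (the pictures are not rectified: a ray, as slopes to the right and down, at radius r is drawn at 1 + k1 r^2 times it, then the intrinsics apply), "R" (3x3) and "t" (3): a world point X has camera coordinates R X + t; the wrist camera has in their place "tool_from_camera" (4x4, takes a point from camera to tool coordinates, whose origin is the TCP and whose axes are the flange's). Camera axes: x right, y down, z forward; pixel columns grow to the right and rows downward; lengths in mm; the calibration is good to about 2 mm. A picture is of the moment at which its call begins: read the wrist's pose just before it. There is no depth.
- env.job_done(): hands the job in, once; it reports no verdict.
The state is a dict: "time_s": time; "qpos": joint angles; "qvel": joint speeds; "effort": joint torques, N m; "ee_pos": TCP position; "ee_rot": TCP orientation; "force": force on the tool from outside, world axes, zero at the start; "torque": the same for the moment, N m; "gripper_width": finger opening in mm.
Only numpy, scipy, OpenCV 4.12 (cv2) and the standard library are available. Lean on these libraries where they do the work, as an engineer would, in place of code of your own. Each camera call takes 0.05 s, during which the arm holds its last target.

### The job

The moulded rice has been pressed long enough: release the bench press. Flick the pawl lever over so that the pawl is set to come off the ratchet wheel, take the crank by its wooden grip and wind it just far enough for the pawl to drop out, then ease the crank back in the hand, never letting it run, until the ram's stop collar rests against the head, and let go. Keep your touch on the lever light, do not press the rice noticeably tighter, do not wrench the crank against its stop, and leave everything else on the counter alone.

Things in the scene. Friction and masses are not known exactly. Their poses are not given: they have to be found in the camera images.
- press: white bench press fixed to the counter: 270 x 230 mm base, two columns, head block from 185 to 245 mm height, vertical rack ram with a wooden board in a wooden mould, steel spring drum on the +y end of the crank shaft. Origin: under the centre of the base. x points away from the side facing the robot at yaw 0, y along the crank shaft (crank on the -y end), z up.
- shaft (a point): point on the crank's axis, in the plane of the middle of its wooden grip (press frame: 22, -170, 215 mm). The axis is the press's y.
- handle (a point): middle of the crank's wooden grip: a cylinder 22 mm across, 82 mm long, along the press's y, 80 mm from shaft, spinning freely on its pin. The flat crank arm (18 x 9 mm) lies 51 mm to its +y; nothing beyond its -y end. At the start it is on the robot's side (-x) of the shaft, within 30 mm of level with it; about 170 mm free below it.
- crank (a joint): crank angle, rad. Positive = unwinding: the grip goes up, over the top, towards +x; the board rises 14 mm per rad. At 0 the grip is 1.6 rad before the top; starts at -0.35 to 0.35. The spring drum drives it positive: 12 N at the grip when pressed, 7 N at the end. Ram stop: somewhere from 1.6 to 2.7, set by the collar, felt as the load leaving the hand. 20 ratchet teeth, 0.314 each.
- pawl_lever (a joint): pawl lever angle, rad: 0 = on (leans 0.35 towards -x, pawl sprung into the wheel), 0.7 = off, at its end stop (leans 0.35 towards +x, pawl sprung out). Stays where put; moving it takes 4 to 6 N at the tip. The loaded pawl stays caught with the lever off and drops out only when the crank is wound tighter (negative) by 0.03 to 0.1 rad.
- lever_tip (a point): centre of the thumb bar on top of the pawl lever: steel, 14 mm across, 30 mm long along the press's y, 58 mm from the lever's pivot, which is at press frame 65, -100, 263 mm (the bar's middle is at y = -85 mm). Flicked from -x towards +x. Beside it fingertips may reach 25 mm below its centre.
- dip_bowl: small blue ceramic bowl, 90 mm across, 40 mm high, beside the press on its +y side. Not to be disturbed.
- paddle: wooden rice paddle, 200 mm long, lying on the counter. Not to be disturbed.
- rice_bowl: white ceramic bowl, 116 mm across, 62 mm high. Not to be disturbed.
- tumbler: glass tumbler, 72 mm across, 85 mm high. Not to be disturbed.
- mixing_bowl: steel bowl, 190 mm across, 75 mm high. Not to be disturbed.
- sauce_bottle: amber glass bottle, 52 mm across, 135 mm high. Not to be disturbed.
- side_plate: white plate, 130 mm across, 16 mm high. Not to be disturbed.
- ram: steel rack ram with its wooden pressing board (116 x 80 x 16 mm); origin: centre of the board's top. Rises 14 mm per rad of crank. A dark stop collar (34 mm across) with a rubber buffer, clamped on the ram, meets the underside of the head at 185 mm height. 1 N at the crank's grip is about 6 N at the collar; the spring alone rests on it with 40 N.

How it is judged:
By the outcome, as a careful person would: the job done as asked, in the order asked, and still so for the second after the job is handed in, with the robot touching nothing.
It also fails if it takes over 59 s, if anything falls off the work surface, if the arm or the gripper's body presses on something with over 40 N, if the wrist force passes 120 N, or if a joint passes its speed limit or range.

## Working session

There is one attempt and no reset: what is moved stays moved. The work goes in short steps, Python scripts to look and compute and a tool call to move; the robot and the scene stay as the last step left them, time stands still between calls to the robot, and variables do not carry over. Pictures are saved under pics/ and viewed, and the job is handed in when it is done.

Besides the shell and the picture viewer there is one more tool, called after "Call:" by a JSON object that holds its "method" and its "body", one argument or row to a line. arm_command: Moves the arm, as the interface text tells. Shift numbers are shares of 400 mm and turn numbers shares of 45 degrees, none past 1 either way. Its arguments: {"type":"object","properties":{"series":{"type":"array"},"hand":{"type":"number"},"newtons":{"type":"number"}},"required":["series"]}

```bash
mkdir -p pics; python3 - <<'E'
from workcell import env, grab_frame
import cv2, numpy as np, pickle
s=env.state(); print(s)
for n in ["side","top","wrist"]:
    f=grab_frame(n); cv2.imwrite(f"pics/{n}0.png",f["frame"][:,:,::-1])
    pickle.dump(dict(f),open(f"{n}0.pkl","wb"))
    print(n,{k:np.round(v,4).tolist() for k,v in f.items() if k!="frame"})
E
```

```text
{'time_s': 0.0, 'qpos': array([ 7.26507417e+01,  1.83511086e+01,  8.97079491e+01, -1.44758847e-03,
        7.20430037e+01, -1.14798365e+00]), 'qvel': array([ 0.07539747, -0.0188372 , -0.03201322, -0.09734768, -0.12215386,
       -0.03321849]), 'effort': array([ 3.07047176e-04, -4.12474823e+01, -2.31969613e+01,  7.27560022e-02,
        4.59435058e-02, -1.40871184e-04]), 'ee_pos': array([160.31095181, 551.68410684, 224.11514522]), 'ee_rot': array([-1.79897931e+02, -6.68775337e-04,  1.63799172e+02]), 'force': array([-0.52181406, -1.22280652, -0.1255278 ]), 'torque': array([ 0.03912907, -0.00458232, -0.04375258]), 'gripper_width': 91.21418075657257}
side {'intrinsics': [[437.1982, 0.0, 256.7484], [0.0, 437.1982, 194.1685], [0.0, 0.0, 1.0]], 'k1': -0.0407, 'R': [[0.8712, -0.4907, -0.0147], [-0.2481, -0.4142, -0.8757], [0.4236, 0.7666, -0.4826]], 't': [-509.0124, 261.716, 1387.8076]}
top {'intrinsics': [[375.3432, 0.0, 252.9868], [0.0, 375.3432, 196.6271], [0.0, 0.0, 1.0]], 'k1': 0.0328, 'R': [[0.005, -0.9998, -0.0172], [-0.9965, -0.0035, -0.084], [0.084, 0.0176, -0.9963]], 't': [-76.3741, 553.8482, 1340.3311]}
wrist {'intrinsics': [[284.6116, 0.0, 252.999], [0.0, 284.6116, 190.4266], [0.0, 0.0, 1.0]], 'k1': -0.0711, 'tool_from_camera': [[0.0001, -0.9561, -0.293, 83.6101], [1.0, 0.0003, -0.0008, 0.1323], [0.0008, -0.293, 0.9561, -158.9018], [0.0, 0.0, 0.0, 1.0]]}
```

View pics/side0.png

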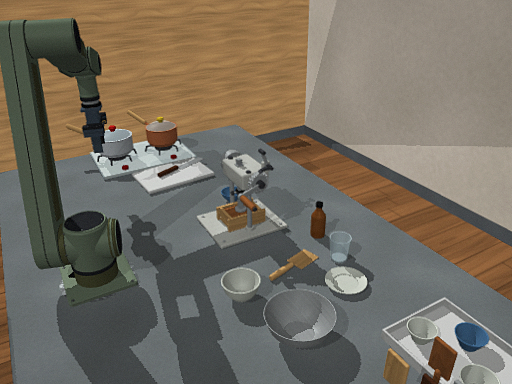

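View pics/top0.png

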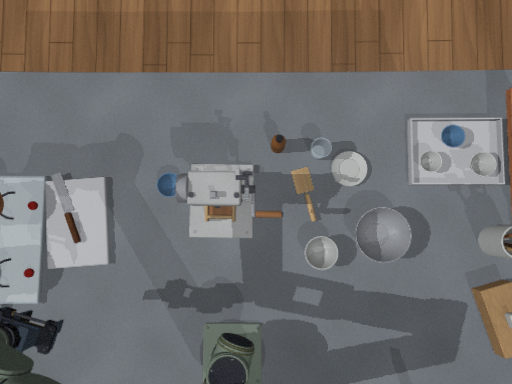

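View pics/wrist0.png

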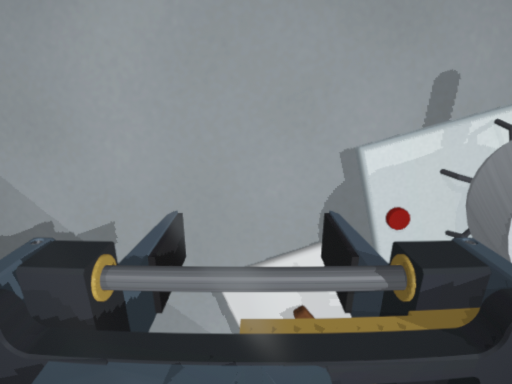

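```bash
python3 - <<'E'
import cv2
a=cv2.imread("pics/top0.png")[150:250,150:300]; cv2.imwrite("pics/top0c.png",cv2.resize(a,None,fx=5,fy=5,interpolation=cv2.INTER_CUBIC))
a=cv2.imread("pics/side0.png")[140:250,190:300]; cv2.imwrite("pics/side0c.png",cv2.resize(a,None,fx=5,fy=5,interpolation=cv2.INTER_CUBIC))
E
```

```text
(no output)
```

View pics/top0c.png

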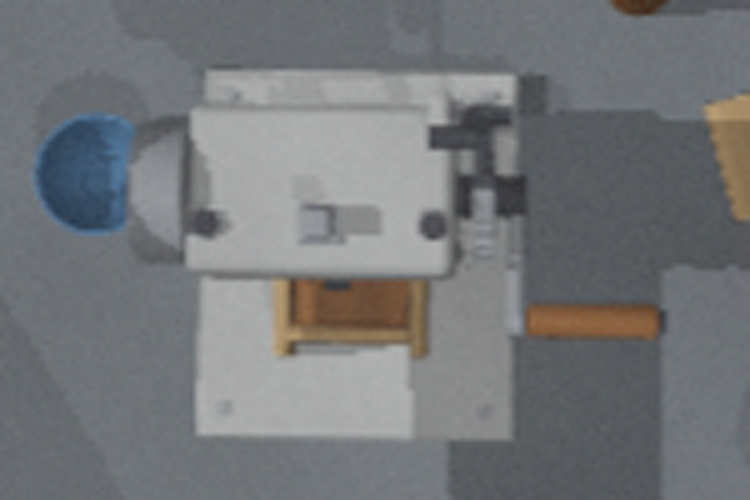

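View pics/side0c.png

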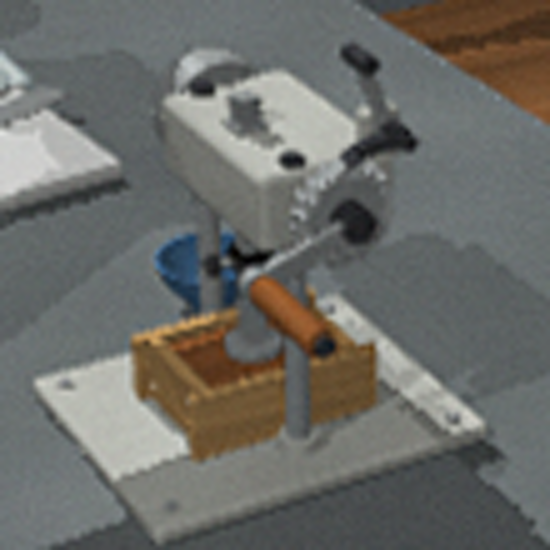

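```bash
cat > h.py <<'E'
import numpy as np, cv2, pickle
def ray(f,p,T=None):
    K=np.asarray(f["intrinsics"],float);k=float(f["k1"])
    d=np.array([(p[0]-K[0,2])/K[0,0],(p[1]-K[1,2])/K[1,1]]);u=d.copy()
    for _ in range(30): u=d/(1+k*(u@u))
    v=np.array([u[0],u[1],1.])
    if "R" in f: R=np.asarray(f["R"]);t=np.asarray(f["t"]);return -R.T@t,(R.T@v)/np.linalg.norm(v)
    M=T@np.asarray(f["tool_from_camera"]);return M[:3,3],M[:3,:3]@v/np.linalg.norm(v)
def tri(rs):
    A=np.zeros((3,3));b=np.zeros(3)
    for o,d in rs:
        P=np.eye(3)-np.outer(d,d);A+=P;b+=P@o
    x=np.linalg.solve(A,b);return x,[round(float(np.linalg.norm((np.eye(3)-np.outer(d,d))@(x-o))),1) for o,d in rs]
def onz(r,z): o,d=r;return o+d*(z-o[2])/d[2]
def proj(f,X):
    c=np.asarray(f["R"])@X+np.asarray(f["t"]);u=c[:2]/c[2];u=u*(1+float(f["k1"])*(u@u));K=np.asarray(f["intrinsics"]);return u*K[0,0]+K[:2,2]
E
python3 - <<'E'
from h import *
T=pickle.load(open("top0.pkl","rb"));S=pickle.load(open("side0.pkl","rb"))
tc=lambda u,v:((u+.5)/5-.5+150,(v+.5)/5-.5+150)
sc=lambda u,v:((u+.5)/5-.5+190,(v+.5)/5-.5+140)
for n,a,b in [("gripL",(527,321),(260,287)),("gripR",(655,322),(318,338)),("bar",(455,135),(360,57))]:
    print(n,*tri([ray(T,tc(*a)),ray(S,sc(*b))]))
for n,l,z in [("top",[(207,72),(517,75),(514,438),(196,436)],15),]:
    for p in l: print(n,onz(ray(T,tc(*p)),z).round(1))
for p in [(35,383),(160,540),(485,430)]: print("side",onz(ray(S,sc(*p)),15).round(1))
for p in [(192,107),(425,107),(452,275),(187,270)]: print("head",onz(ray(T,tc(*p)),245).round(1))
# grip mask
f=T["frame"];h=cv2.cvtColor(f,cv2.COLOR_RGB2HSV)
for nm,F,box in [("T",T,(200,230,250,290)),("S",S,(190,212,236,260))]:
    h=cv2.cvtColor(F["frame"],cv2.COLOR_RGB2HSV)
    m=((h[...,0]<20)&(h[...,1]>140)&(h[...,2]>60)).astype(np.uint8)
    y0,y1,x0,x1=box;ys,xs=np.nonzero(m[y0:y1,x0:x1]);print(nm,xs.min()+x0,xs.max()+x0,ys.min()+y0,ys.max()+y0,xs.mean()+x0,ys.mean()+y0,len(xs))
E
```

```text
gripL [484.54777152 -83.21899532 190.38941185] [1.0, 1.0]
gripR [ 483.87377327 -163.96549869  192.69226414] [1.3, 1.3]
bar [585.46637643 -42.91193261 317.019403  ] [1.3, 1.3]
top [674.7 155.2  15. ]
top [673.  -73.4  15. ]
top [407.5 -72.5  15. ]
top [407.9 158.1  15. ]
side [406.8 153.1  15. ]
side [401.8 -80.3  15. ]
side [666.6 -77.6  15. ]
head [613.4 121.3 245. ]
head [613.8 -21.4 245. ]
head [511.  -38.7 245. ]
head [513.5 122.5 245. ]
T 257 279 212 216 268.6 213.9 10
S 236 259 195 211 248.28148148148148 202.92592592592592 135
```

Call:
{"method": "arm_command", "body": {
  "series": [0.048,-0.076,0.048,0,0,-0.082,0.048,-0.076,0.048,0,0,-0.082,0.048,-0.076,0.048,0,0,-0.082,0.048,-0.076,0.048,0,0,-0.082,0.048,-0.076,0.048,0,0,-0.082,0.048,-0.076,0.048,0,0,-0.082,0.048,-0.076,0.048,0,0,-0.082,0.048,-0.076,0.048,0,0,-0.082,0.048,-0.076,0.048,0,0,-0.082,0.048,-0.076,0.048,0,0,-0.082,0.048,-0.076,0,0,0,-0.082,0.048,-0.076,0,0,0,-0.082,0.048,-0.076,0,0,0,-0.082,0.048,-0.076,0,0,0,-0.082,0.048,-0.076,0,0,0,-0.082,0.048,-0.076,0,0,0,-0.082,0.048,-0.076,0,0,0,-0.082,0.048,-0.076,0,0,0,-0.082,0.03,-0.05,0,0,0,-0.06,0,0,0,0,0,0],
  "hand": 0,
  "newtons": 30
}}

```text
time_s: 1.82
ee_pos: [519.9, -18.7, 415.4]
ee_rot: [-179.9, 0.1, 94.3]
force: [0.2, -0.6, -0.1]
gripper_width: 0.5
```

```bash
cat >> h.py <<'E'
from scipy.spatial.transform import Rotation as Ro
def snap(n,name):
    from workcell import env, grab_frame
    s=env.state(); f=dict(grab_frame(n)); M=np.eye(4);M[:3,:3]=Ro.from_euler("xyz",s["ee_rot"],degrees=True).as_matrix();M[:3,3]=s["ee_pos"];f["T"]=M
    cv2.imwrite(f"pics/{name}.png",f["frame"][:,:,::-1]);pickle.dump(f,open(name+".pkl","wb"));return s
E
python3 - <<'E'
from h import *
s=snap("wrist","w1"); print(s["time_s"],s["ee_pos"],s["ee_rot"],s["force"],s["gripper_width"])
E
```

```text
1.8167 [519.91722806 -18.68896474 415.37760823] [-1.79901084e+02  9.45072422e-02  9.43249894e+01] [ 0.18426448 -0.61350413 -0.08593161] 0.5206914125408579
```

View pics/w1.png

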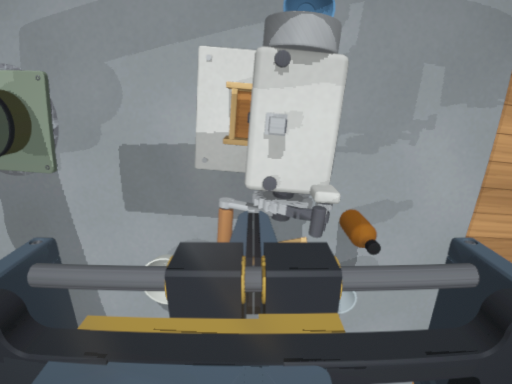

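Call:
{"method": "arm_command", "body": {
  "series": [0.025,-0.035,-0.02,0,0,-0.05,0.025,-0.033,-0.02,0,0,-0.05,0,0,-0.02,0,0,0,0,0,0,0,0,0]
}}

```text
time_s: 2.2
ee_pos: [537.3, -41.9, 390.5]
ee_rot: [-179.7, -0.1, 90.2]
force: [0.2, 0.4, 0.1]
gripper_width: 0.7
```

```bash
python3 - <<'E'
from h import *
s=snap("wrist","w2"); print(s["time_s"],s["ee_pos"],s["ee_rot"],s["force"],s["gripper_width"])
for n in ("w1","w2"):
    a=cv2.imread(f"pics/{n}.png")[150:260,190:350]; cv2.imwrite(f"pics/{n}c.png",cv2.resize(a,None,fx=5,fy=5,interpolation=cv2.INTER_CUBIC))
E
```

```text
2.2 [537.32114089 -41.92639696 390.53054745] [-1.79728516e+02 -5.65063402e-02  9.01908433e+01] [0.23368655 0.36996368 0.1268356 ] 0.6958930849048436
```

View pics/w1c.png

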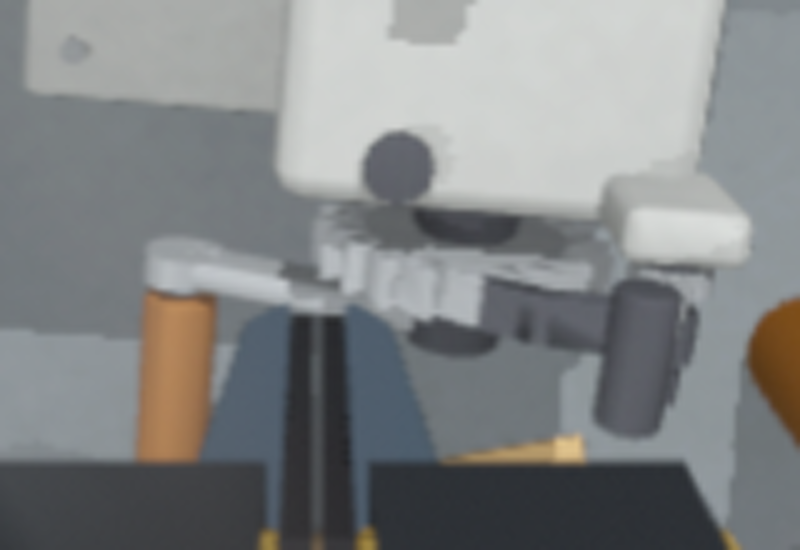

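View pics/w2c.png

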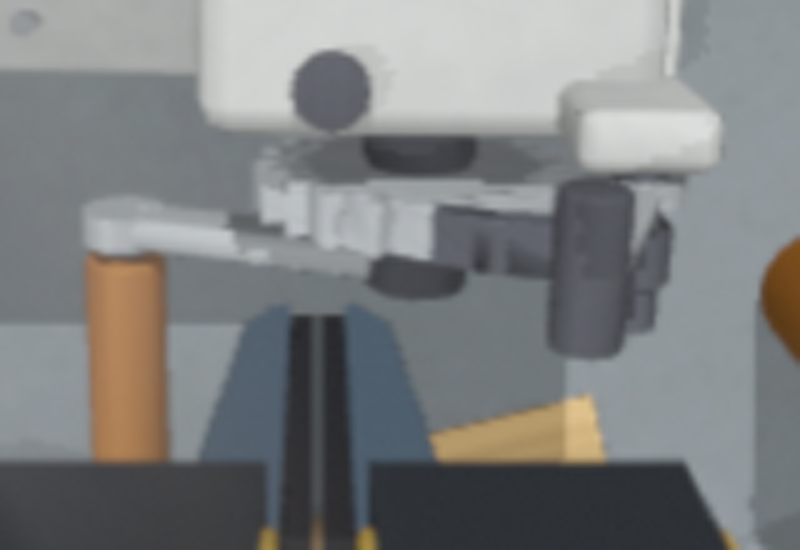

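```bash
python3 - <<'E'
from h import *
W1=pickle.load(open("w1.pkl","rb"));W2=pickle.load(open("w2.pkl","rb"));T=pickle.load(open("top0.pkl","rb"));S=pickle.load(open("side0.pkl","rb"))
tc=lambda u,v:((u+.5)/5-.5+150,(v+.5)/5-.5+150)
sc=lambda u,v:((u+.5)/5-.5+190,(v+.5)/5-.5+140)
wc=lambda u,v:((u+.5)/5-.5+190,(v+.5)/5-.5+150)
a=ray(W1,wc(637,358),W1["T"]);b=ray(W2,wc(592,268),W2["T"])
c=ray(T,tc(455,135));d=ray(S,sc(360,57))
print(*tri([a,c]));print(*tri([b,d]));print(*tri([a,b,c,d]))
# crank pin end (arm hub) : w1 (180,262) w2 (118,225)
print("grip inner end", *tri([ray(W1,wc(180,290),W1["T"]),ray(W2,wc(127,255),W2["T"]),ray(T,tc(527,321)),ray(S,sc(260,287))]))
print("tip", [ (W2["T"]@np.r_[p,1])[:3] for p in [[0,0,11.]]])
o,dd=ray(W2,wc(285,312),W2["T"]);o2,d2=ray(W2,wc(352,312),W2["T"]);e1,e2=ray(W2,wc(255,312),W2["T"]),ray(W2,wc(380,312),W2["T"])
print(onz((o,dd),390.5-11),onz((o2,d2),379.5),onz(e1,379.5),onz(e2,379.5))
E
```

```text
[586.6883619  -43.45651365 311.01344577] [0.8, 0.8]
[584.64572265 -41.39276137 316.42251294] [0.1, 0.1]
[585.17002639 -42.07699735 316.06541407] [0.8, 0.8, 2.1, 0.8]
grip inner end [484.7934171  -82.87813909 189.94057742] [0.6, 0.6, 1.0, 1.0]
tip [array([537.26898415, -41.91572232, 379.53067628])]
[532.80409185 -25.10054696 379.5       ] [541.37719251 -25.05633984 379.5       ] [528.96333429 -25.12186655 379.5       ] [544.9596362  -25.03925109 379.5       ]
```

Call:
{"method": "arm_command", "body": {
  "series": [0.02,-0.02,-0.04,0,0,0,0.008,0,-0.05,0,0,0,0,0,-0.05,0,0,0,0,0,-0.045,0,0,0,0,0,0,0,0,0,0,0,0,0,0,0]
}}

```text
time_s: 2.75
ee_pos: [548.7, -49.4, 319.1]
ee_rot: [-179.9, -0.0, 90.2]
force: [0.0, -0.1, 1.3]
gripper_width: 0.2
```

```bash
python3 - <<'E'
from h import *
s=snap("wrist","w3"); print(s["time_s"],s["ee_pos"],s["ee_rot"],s["force"],s["gripper_width"])
E
```

```text
2.75 [548.74791182 -49.44849513 319.12499884] [-1.79944588e+02 -2.45686778e-02  9.02415195e+01] [ 0.03699205 -0.07346339  1.30598924] 0.1807114958056574
```

View pics/w3.png

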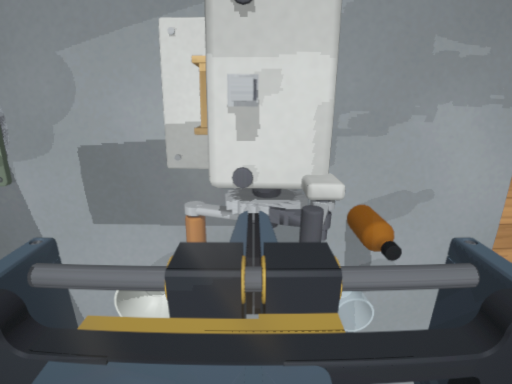

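Call:
{"method": "arm_command", "body": {
  "series": [0.01,0,-0.015,0,0,0,0.01,0,0,0,0,0,0.01,0,0,0,0,0,0.01,0,0,0,0,0,0,0,0,0,0,0]
}}

```text
time_s: 3.22
ee_pos: [566.3, -50.2, 313.1]
ee_rot: [179.9, 0.0, 90.2]
force: [-0.3, -0.4, -0.1]
gripper_width: 0.6
```

Call:
{"method": "arm_command", "body": {
  "series": [0.008,0,0,0,0,0,0.008,0,0,0,0,0,0,0,0,0,0,0]
}}

```text
time_s: 3.47
ee_pos: [571.3, -50.3, 313.2]
ee_rot: [-179.9, 0.0, 90.2]
force: [-3.6, 0.7, 2.7]
gripper_width: 0.5
```

Call:
{"method": "arm_command", "body": {
  "series": [0.008,0,0,0,0,0,0.008,0,0,0,0,0,0,0,0,0,0,0]
}}

```text
time_s: 3.72
ee_pos: [578.4, -50.3, 313.1]
ee_rot: [180.0, 0.0, 90.2]
force: [-4.1, -0.1, 1.6]
gripper_width: 0.1
```

Call:
{"method": "arm_command", "body": {
  "series": [0.007,0,0,0,0,0,0.007,0,0,0,0,0,0.007,0,0,0,0,0,0.007,0,0,0,0,0,0.007,0,0,0,0,0,0.007,0,0,0,0,0,0.007,0,0,0,0,0,0,0,0,0,0,0]
}}

```text
time_s: 4.38
ee_pos: [598.1, -50.3, 312.7]
ee_rot: [-180.0, 0.0, 90.2]
force: [-4.6, 0.3, 2.5]
gripper_width: 0.6
```

Call:
{"method": "arm_command", "body": {
  "series": [0.004,0,0,0,0,0,0.004,0,0,0,0,0,0,0,0,0,0,0]
}}

```text
time_s: 4.63
ee_pos: [600.4, -50.3, 312.6]
ee_rot: [-179.9, 0.0, 90.2]
force: [-5.3, -0.9, 2.7]
gripper_width: 0.6
```

Call:
{"method": "arm_command", "body": {
  "series": [0.003,0,0,0,0,0,0.003,0,0,0,0,0,0,0,0,0,0,0]
}}

```text
time_s: 4.88
ee_pos: [602.5, -50.3, 312.3]
ee_rot: [-179.8, 0.0, 90.2]
force: [-5.8, -0.2, 1.2]
gripper_width: 0.3
```

```bash
python3 - <<'E'
from h import *
s=snap("wrist","w4"); print(s["time_s"],s["ee_pos"],s["ee_rot"],s["force"])
a=cv2.imread("pics/w4.png")[150:260,190:350]; cv2.imwrite("pics/w4c.png",cv2.resize(a,None,fx=5,fy=5,interpolation=cv2.INTER_CUBIC))
E
```

```text
4.8833 [602.48876243 -50.32429914 312.33747598] [-1.79844287e+02  5.93233782e-03  9.01771408e+01] [-5.75182823 -0.21594865  1.20931475]
```

View pics/w4c.png

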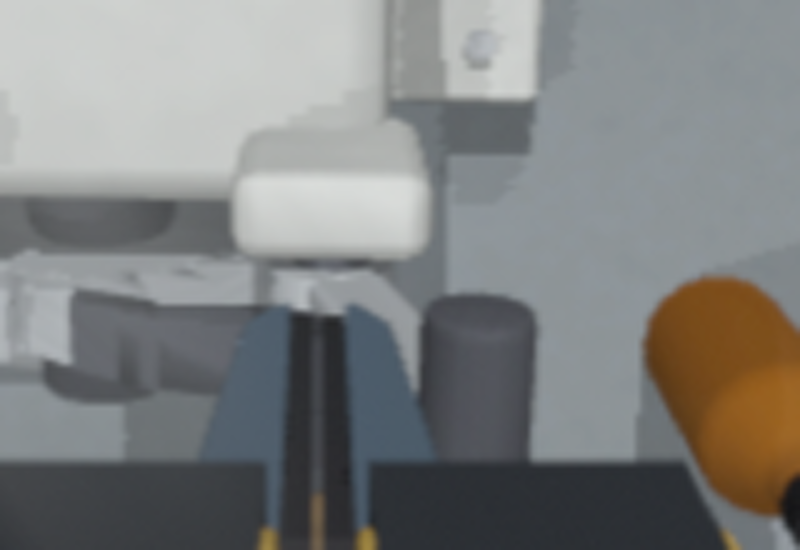

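Call:
{"method": "arm_command", "body": {
  "series": [0.003,0,0,0,0,0,0.003,0,0,0,0,0,0,0,0,0,0,0]
}}

```text
time_s: 5.18
ee_pos: [604.6, -50.3, 312.0]
ee_rot: [-179.8, 0.0, 90.2]
force: [-5.5, -1.5, 1.2]
gripper_width: 0.4
```

Call:
{"method": "arm_command", "body": {
  "series": [0.003,0,0,0,0,0,0.002,0,0,0,0,0,0,0,0,0,0,0]
}}

```text
time_s: 5.43
ee_pos: [605.3, -50.3, 311.9]
ee_rot: [-179.6, 0.0, 90.2]
force: [-9.1, -0.8, 2.6]
gripper_width: 0.3
```

Call:
{"method": "arm_command", "body": {
  "series": [-0.01,0,0,0,0,0,-0.03,0,0,0,0,0,-0.03,0,0.03,0,0,0,-0.03,0,0.07,0,0,0,-0.02,0,0.08,0,0,0,0,0,0.03,0,0,0,0,0,0,0,0,0],
  "hand": 1
}}

```text
time_s: 6.02
ee_pos: [561.1, -50.3, 402.1]
ee_rot: [179.3, 0.1, 90.2]
force: [0.3, 0.0, -1.1]
gripper_width: 44.3
```

```bash
python3 - <<'E'
from h import *
s=snap("wrist","w5"); print(s["time_s"],s["ee_pos"],s["ee_rot"],s["force"]); snap("side","s5"); snap("top","t5")
a=cv2.imread("pics/w5.png")[130:260,160:320]; cv2.imwrite("pics/w5c.png",cv2.resize(a,None,fx=5,fy=4.6,interpolation=cv2.INTER_CUBIC))
a=cv2.imread("pics/s5.png")[140:250,190:300]; cv2.imwrite("pics/s5c.png",cv2.resize(a,None,fx=5,fy=5,interpolation=cv2.INTER_CUBIC))
E
```

```text
6.0167 [561.06219798 -50.28089909 402.09817833] [1.79342245e+02 5.29570313e-02 9.01798709e+01] [ 0.31059727  0.03398742 -1.11975733]
```

View pics/w5.png

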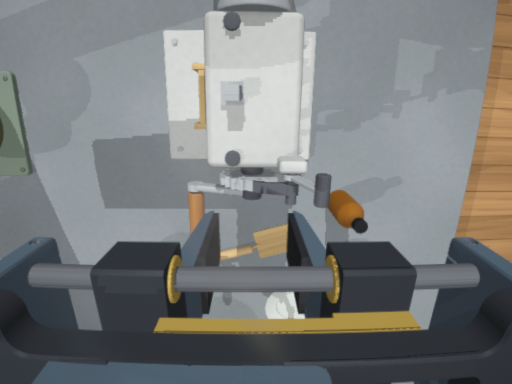

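View pics/s5c.png

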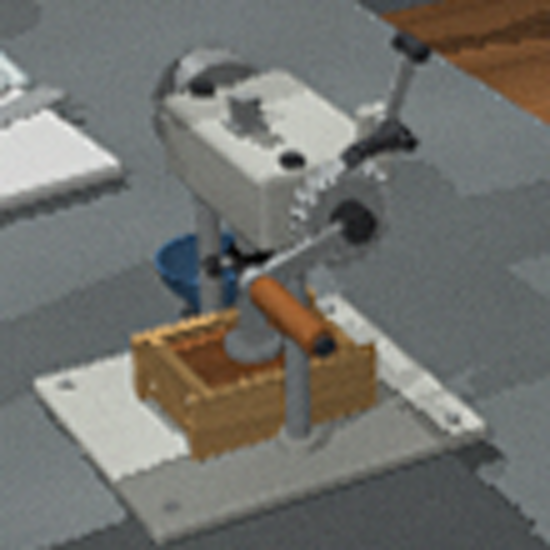

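```bash
python3 - <<'E'
from h import *
W=pickle.load(open("w5.pkl","rb"));S=pickle.load(open("s5.pkl","rb"))
sc=lambda u,v:((u+.5)/5-.5+190,(v+.5)/5-.5+140)
print(*tri([ray(W,(322.3,190.5),W["T"]),ray(S,sc(411,47))]))
print(onz(ray(S,sc(411,47)),317),onz(ray(W,(322.3,190.5),W["T"]),317))
E
```

```text
[624.32536523 -42.19952358 315.37153873] [0.4, 0.4]
[621.76744052 -45.63619942 317.        ] [624.31207051 -41.90150348 317.        ]
```

Call:
{"method": "arm_command", "body": {
  "series": [-0.05,-0.05,0,0,0,0,-0.05,-0.05,0,0,0,0,-0.05,-0.05,-0.05,0,0,0,-0.042,-0.045,-0.07,0,0,0,0,0,-0.08,0,0,0,0,0,-0.08,0,0,0,0,0,0,0,0,0]
}}

```text
time_s: 6.75
ee_pos: [478.3, -127.3, 277.3]
ee_rot: [-179.1, -0.3, 90.1]
force: [-1.1, 0.1, -0.8]
gripper_width: 91.3
```

```bash
python3 - <<'E'
from h import *
s=snap("wrist","w6"); print(s["time_s"],s["ee_pos"],s["ee_rot"],s["force"],s["gripper_width"])
E
```

```text
6.75 [ 478.27742147 -127.31808199  277.32025221] [-179.13315349   -0.26230691   90.12464894] [-1.05160847  0.1382929  -0.7696074 ] 91.28613017801707
```

View pics/w6.png

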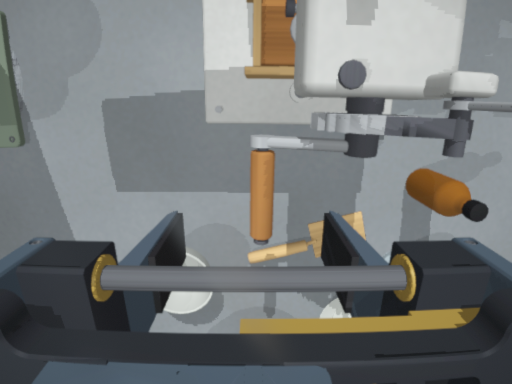

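```bash
python3 - <<'E'
from h import *
W=pickle.load(open("w6.pkl","rb"));W2=pickle.load(open("w5.pkl","rb"));S=pickle.load(open("side0.pkl","rb"))
h=cv2.cvtColor(W["frame"],cv2.COLOR_RGB2HSV);m=(h[...,0]<20)&(h[...,1]>130)&(h[...,2]>70);m[:148]=0;m[245:]=0;m[:,:245]=0;m[:,280:]=0
ys,xs=np.nonzero(m);print(xs.min(),xs.max(),ys.min(),ys.max(),xs.mean(),ys.mean())
sc=lambda u,v:((u+.5)/5-.5+190,(v+.5)/5-.5+140)
for p in [(262.5,148),(261.8,195),(261,240)]: print(onz(ray(W,p,W["T"]),191))
print(*tri([ray(W,(262.5,150),W["T"]),ray(S,sc(260,287))]));print(*tri([ray(W,(261,239),W["T"]),ray(S,sc(316,336))]))
print(*tri([ray(W,(256,140),W["T"]),ray(W2,(192,188),W2["T"])]))
E
```

```text
251 273 151 239 261.4027411702688 193.58671586715866
[484.78031752 -80.44538471 191.        ]
[ 484.64264771 -123.04438596  191.        ]
[ 484.40426974 -168.08528813  191.        ]
[484.44632387 -82.17643051 189.9000864 ] [0.4, 0.4]
[ 482.74174709 -164.24789498  194.99630933] [1.7, 1.7]
[480.30971476 -74.40883698 195.51173532] [1.8, 1.8]
```

Call:
{"method": "arm_command", "body": {
  "series": [0.015,0,-0.06,0,0,0,0,0,-0.06,0,0,0,0,0,-0.06,0,0,0,0,0,-0.048,0,0,0,0,0,0,0,0,0,0,0,0,0,0,0]
}}

```text
time_s: 7.3
ee_pos: [489.8, -128.2, 194.6]
ee_rot: [180.0, 0.0, 90.2]
force: [0.3, 0.4, 0.2]
gripper_width: 91.2
```

```bash
python3 - <<'E'
from h import *
s=snap("wrist","w7"); print(s["time_s"],s["ee_pos"],s["ee_rot"],s["force"],s["gripper_width"])
E
```

```text
7.3 [ 489.81736197 -128.20726223  194.59930592] [1.79967794e+02 2.77382634e-03 9.02045005e+01] [0.34553211 0.38632232 0.23931039] 91.21603902586723
```

View pics/w7.png

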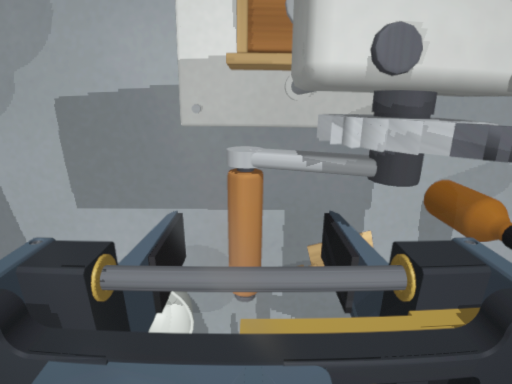

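```bash
python3 - <<'E'
from h import *
W=pickle.load(open("w7.pkl","rb"))
for p in [(246,172),(245.5,225),(245,290)]: print(onz(ray(W,p,W["T"]),191.5))
E
```

```text
[485.24928883 -83.2499117  191.5       ]
[ 484.81594591 -116.90058553  191.5       ]
[ 484.24349698 -164.68936218  191.5       ]
```

Consistent (485, -125). Shift in, then close.

Call:
{"method": "arm_command", "body": {
  "series": [-0.012,0,-0.015,0,0,0,0,0,-0.013,0,0,0,0,0,0,0,0,0,0,0,0,0,0,0]
}}

```text
time_s: 7.68
ee_pos: [484.0, -128.2, 182.8]
ee_rot: [180.0, 0.0, 90.2]
force: [0.4, 0.9, -0.5]
gripper_width: 91.3
```

Call:
{"method": "arm_command", "body": {
  "series": [0,0,0,0,0,0,0,0,0,0,0,0,0,0,0,0,0,0,0,0,0,0,0,0,0,0,0,0,0,0,0,0,0,0,0,0,0,0,0,0,0,0,0,0,0,0,0,0,0,0,0,0,0,0,0,0,0,0,0,0],
  "hand": 0,
  "newtons": 40
}}

```text
time_s: 8.52
ee_pos: [484.0, -128.2, 182.6]
ee_rot: [180.0, -0.0, 90.2]
force: [0.2, -0.4, -0.2]
gripper_width: 27.5
```

Call:
{"method": "arm_command", "body": {
  "series": [0,0,0,0,0,0,0,0,0,0,0,0,0,0,0,0,0,0,0,0,0,0,0,0]
}}

```text
time_s: 8.85
ee_pos: [484.3, -128.2, 182.6]
ee_rot: [180.0, -0.0, 90.2]
force: [0.3, 0.3, -1.1]
gripper_width: 20.9
```

Call:
{"method": "arm_command", "body": {
  "series": [0.001,0,-0.003,0,0,0,0.001,0,-0.003,0,0,0,0.001,0,-0.003,0,0,0,0,0,0,0,0,0,0,0,0,0,0,0]
}}

```text
time_s: 9.27
ee_pos: [485.3, -128.3, 180.4]
ee_rot: [179.9, 0.0, 90.2]
force: [-2.7, 0.5, 10.4]
gripper_width: 21.2
```

Call:
{"method": "arm_command", "body": {
  "series": [0.001,0,-0.003,0,0,0,0.001,0,-0.003,0,0,0,0,0,0,0,0,0,0,0,0,0,0,0]
}}

```text
time_s: 9.6
ee_pos: [486.1, -128.3, 178.4]
ee_rot: [179.9, 0.0, 90.2]
force: [-3.6, 1.5, 12.1]
gripper_width: 21.3
```

Call:
{"method": "arm_command", "body": {
  "series": [-0.001,0,0.003,0,0,0,-0.001,0,0.003,0,0,0,-0.001,0,0.003,0,0,0,-0.001,0,0.003,0,0,0,0,0,0,0,0,0,0,0,0,0,0,0]
}}

```text
time_s: 10.1
ee_pos: [484.4, -128.3, 183.4]
ee_rot: [179.9, 0.0, 90.2]
force: [-3.8, 1.1, 12.7]
gripper_width: 21.5
```

Call:
{"method": "arm_command", "body": {
  "series": [-0.001,0,0.005,0,0,0,-0.001,0,0.005,0,0,0,-0.001,0,0.005,0,0,0,0,0,0,0,0,0,0,0,0,0,0,0]
}}

```text
time_s: 10.52
ee_pos: [482.8, -128.3, 189.3]
ee_rot: [180.0, 0.0, 90.2]
force: [-4.3, 1.1, 11.1]
gripper_width: 21.3
```

```bash
cat > arc.py <<'E'
import numpy as np,sys
a0,step,n=map(float,sys.argv[1:4]);n=int(n)
a=a0+step*np.arange(n+1);x=-80*np.cos(a)/400;z=80*np.sin(a)/400
X=np.round(x/.0005)*.0005;Z=np.round(z/.0005)*.0005
out=[]
for i in range(n): out+= [f"{X[i+1]-X[i]:.4g}","0",f"{Z[i+1]-Z[i]:.4g}","0","0","0"]
print(", ".join(out)); print(a[-1], "TCP", 560.8-80*np.cos(a[-1]),207+80*np.sin(a[-1]))
E
python3 arc.py -0.223 0.04 16;python3 arc.py 0.417 0.04 16; python3 arc.py 1.057 0.04 10
```

```text
-0.0015, 0, 0.0075, 0, 0, 0, -0.0015, 0, 0.008, 0, 0, 0, -0.001, 0, 0.008, 0, 0, 0, -0.0005, 0, 0.008, 0, 0, 0, -0.0005, 0, 0.008, 0, 0, 0, 0, 0, 0.008, 0, 0, 0, 0.0005, 0, 0.008, 0, 0, 0, 0.0005, 0, 0.008, 0, 0, 0, 0.001, 0, 0.008, 0, 0, 0, 0.001, 0, 0.0075, 0, 0, 0, 0.0015, 0, 0.008, 0, 0, 0, 0.002, 0, 0.008, 0, 0, 0, 0.0025, 0, 0.0075, 0, 0, 0, 0.002, 0, 0.0075, 0, 0, 0, 0.003, 0, 0.0075, 0, 0, 0, 0.003, 0, 0.0075, 0, 0, 0
0.41700000000000004 TCP 487.6553511248467 239.40154843414953
0.0035, 0, 0.0075, 0, 0, 0, 0.0035, 0, 0.007, 0, 0, 0, 0.004, 0, 0.007, 0, 0, 0, 0.0045, 0, 0.0065, 0, 0, 0, 0.0045, 0, 0.0065, 0, 0, 0, 0.0045, 0, 0.0065, 0, 0, 0, 0.005, 0, 0.0065, 0, 0, 0, 0.0055, 0, 0.006, 0, 0, 0, 0.0055, 0, 0.0055, 0, 0, 0, 0.0055, 0, 0.006, 0, 0, 0, 0.006, 0, 0.005, 0, 0, 0, 0.006, 0, 0.0055, 0, 0, 0, 0.0065, 0, 0.0045, 0, 0, 0, 0.0065, 0, 0.005, 0, 0, 0, 0.007, 0, 0.004, 0, 0, 0, 0.0065, 0, 0.004, 0, 0, 0
1.057 TCP 521.4810444432603 276.67079541620814
0.007, 0, 0.004, 0, 0, 0, 0.0075, 0, 0.0035, 0, 0, 0, 0.0075, 0, 0.003, 0, 0, 0, 0.007, 0, 0.003, 0, 0, 0, 0.008, 0, 0.0025, 0, 0, 0, 0.0075, 0, 0.0025, 0, 0, 0, 0.0075, 0, 0.002, 0, 0, 0, 0.008, 0, 0.002, 0, 0, 0, 0.008, 0, 0.001, 0, 0, 0, 0.008, 0, 0.001, 0, 0, 0
1.4569999999999999 TCP 551.7159293700589 286.4825745732374
```

Call:
{"method": "arm_command", "body": {
  "series": [-0.0015,0,0.0075,0,0,0,-0.0015,0,0.008,0,0,0,-0.001,0,0.008,0,0,0,-0.0005,0,0.008,0,0,0,-0.0005,0,0.008,0,0,0,0,0,0.008,0,0,0,0.0005,0,0.008,0,0,0,0.0005,0,0.008,0,0,0]
}}

```text
time_s: 11.18
ee_pos: [481.2, -128.3, 214.7]
ee_rot: [180.0, 0.0, 90.2]
force: [-3.7, -0.4, 11.3]
gripper_width: 21.7
```

Call:
{"method": "arm_command", "body": {
  "series": [0.001,0,0.008,0,0,0,0.001,0,0.0075,0,0,0,0.0015,0,0.008,0,0,0,0.002,0,0.008,0,0,0,0.0025,0,0.0075,0,0,0,0.002,0,0.0075,0,0,0,0.003,0,0.0075,0,0,0,0.003,0,0.0075,0,0,0]
}}

```text
time_s: 11.85
ee_pos: [487.8, -128.4, 239.7]
ee_rot: [179.9, 0.1, 90.2]
force: [-3.0, 1.4, 11.6]
gripper_width: 21.7
```

Call:
{"method": "arm_command", "body": {
  "series": [0.0025,0,0.008,0,0,0,0.0025,0,0.008,0,0,0,0.0035,0,0.0075,0,0,0,0.0045,0,0.007,0,0,0,0.0045,0,0.0065,0,0,0,0.0045,0,0.0065,0,0,0,0.005,0,0.0065,0,0,0,0.0055,0,0.006,0,0,0]
}}

```text
time_s: 12.52
ee_pos: [503.3, -128.6, 262.7]
ee_rot: [179.6, 0.1, 90.2]
force: [2.4, 0.9, 9.8]
gripper_width: 21.1
```

Call:
{"method": "arm_command", "body": {
  "series": [0.0055,0,0.0055,0,0,0,0.0055,0,0.006,0,0,0,0.006,0,0.005,0,0,0,0.006,0,0.0055,0,0,0,0.0065,0,0.0045,0,0,0,0.0065,0,0.005,0,0,0,0.007,0,0.004,0,0,0,0.0065,0,0.004,0,0,0]
}}

```text
time_s: 13.18
ee_pos: [524.3, -128.7, 278.4]
ee_rot: [179.4, 0.1, 90.2]
force: [4.7, 0.1, 7.6]
gripper_width: 21.0
```

Call:
{"method": "arm_command", "body": {
  "series": [0.0065,0,0.0045,0,0,0,0.0075,0,0.004,0,0,0,0.0075,0,0.0035,0,0,0,0.007,0,0.003,0,0,0,0.008,0,0.0025,0,0,0,0.0075,0,0.0025,0,0,0,0.0075,0,0.002,0,0,0]
}}

```text
time_s: 13.77
ee_pos: [545.1, -128.8, 285.8]
ee_rot: [179.5, 0.1, 90.2]
force: [7.4, -1.2, 1.1]
gripper_width: 21.7
```

```bash
python3 arc.py 1.35 0.03 50; python3 - <<'E'
from h import *
s=snap("side","s8"); print(s["time_s"],s["ee_pos"],s["force"],s["torque"])
a=cv2.imread("pics/s8.png")[100:250,190:300]; cv2.imwrite("pics/s8c.png",cv2.resize(a,None,fx=4,fy=4,interpolation=cv2.INTER_CUBIC))
E
```

```text
0.006, 0, 0.0015, 0, 0, 0, 0.006, 0, 0.001, 0, 0, 0, 0.006, 0, 0.001, 0, 0, 0, 0.006, 0, 0.0005, 0, 0, 0, 0.006, 0, 0.0005, 0, 0, 0, 0.006, 0, 0.0005, 0, 0, 0, 0.006, 0, 0, 0, 0, 0, 0.006, 0, 0, 0, 0, 0, 0.006, 0, 0, 0, 0, 0, 0.006, 0, -0.0005, 0, 0, 0, 0.006, 0, -0.0005, 0, 0, 0, 0.006, 0, -0.001, 0, 0, 0, 0.0055, 0, -0.001, 0, 0, 0, 0.006, 0, -0.001, 0, 0, 0, 0.006, 0, -0.001, 0, 0, 0, 0.006, 0, -0.0015, 0, 0, 0, 0.0055, 0, -0.002, 0, 0, 0, 0.006, 0, -0.0015, 0, 0, 0, 0.0055, 0, -0.002, 0, 0, 0, 0.0055, 0, -0.002, 0, 0, 0, 0.0055, 0, -0.0025, 0, 0, 0, 0.0055, 0, -0.0025, 0, 0, 0, 0.0055, 0, -0.0025, 0, 0, 0, 0.005, 0, -0.003, 0, 0, 0, 0.0055, 0, -0.003, 0, 0, 0, 0.005, 0, -0.003, 0, 0, 0, 0.005, 0, -0.003, 0, 0, 0, 0.005, 0, -0.0035, 0, 0, 0, 0.005, 0, -0.0035, 0, 0, 0, 0.0045, 0, -0.004, 0, 0, 0, 0.0045, 0, -0.0035, 0, 0, 0, 0.0045, 0, -0.004, 0, 0, 0, 0.0045, 0, -0.0045, 0, 0, 0, 0.0045, 0, -0.004, 0, 0, 0, 0.004, 0, -0.0045, 0, 0, 0, 0.004, 0, -0.0045, 0, 0, 0, 0.004, 0, -0.0045, 0, 0, 0, 0.0035, 0, -0.0045, 0, 0, 0, 0.0035, 0, -0.005, 0, 0, 0, 0.0035, 0, -0.005, 0, 0, 0, 0.0035, 0, -0.005, 0, 0, 0, 0.003, 0, -0.005, 0, 0, 0, 0.003, 0, -0.0055, 0, 0, 0, 0.0025, 0, -0.005, 0, 0, 0, 0.003, 0, -0.0055, 0, 0, 0, 0.0025, 0, -0.0055, 0, 0, 0, 0.002, 0, -0.0055, 0, 0, 0, 0.0025, 0, -0.0055, 0, 0, 0, 0.0015, 0, -0.006, 0, 0, 0, 0.002, 0, -0.0055, 0, 0, 0
2.85 TCP 637.4229790042472 229.99824098740356
13.7667 [ 545.05893814 -128.82236225  285.77213594] [ 7.35711976 -1.20834023  1.06581869] [-0.21067415 -1.24595336 -0.11451528]
```

View pics/s8c.png

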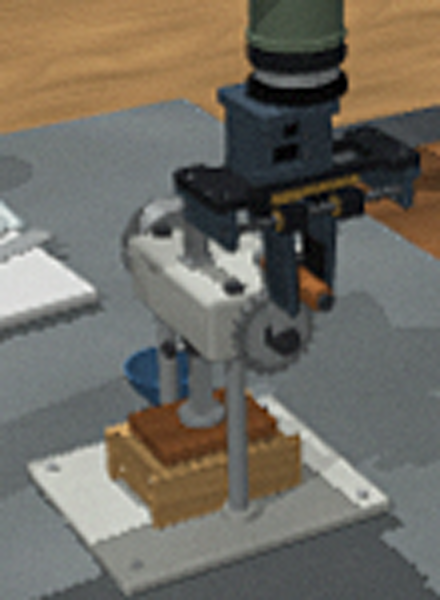

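```bash
python3 - <<'E'
from h import *
T=pickle.load(open("top0.pkl","rb"));S=pickle.load(open("s5.pkl","rb"))
tc=lambda u,v:((u+.5)/5-.5+150,(v+.5)/5-.5+150)
for z in (255,275): print(onz(ray(T,tc(317,222)),z))
a=cv2.imread("pics/s5.png")[178:215,222:256]; cv2.imwrite("pics/s5d.png",cv2.resize(a,None,fx=16,fy=16,interpolation=cv2.INTER_CUBIC))
for y in (40,):
  for x in (537,543):
    for z in (185,175,165,155,145,135): print(x,z,proj(S,np.array([x,y,z])).round(1))
E
```

```text
[542.11321122  42.54270109 255.        ]
[540.29376156  40.0463709  275.        ]
537 185 [238.9 180.1]
537 175 [239.  182.6]
537 165 [239.1 185.1]
537 155 [239.2 187.5]
537 145 [239.3 190. ]
537 135 [239.4 192.4]
543 185 [240.4 179.7]
543 175 [240.5 182.2]
543 165 [240.6 184.7]
543 155 [240.7 187.1]
543 145 [240.8 189.6]
543 135 [240.9 192. ]
```

View pics/s5d.png

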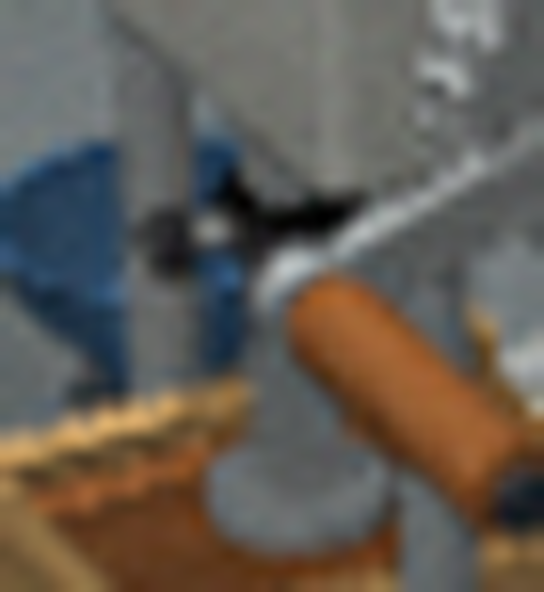

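Call:
{"method": "arm_command", "body": {
  "series": [0.006,0,0.0015,0,0,0,0.006,0,0.001,0,0,0,0.006,0,0.001,0,0,0,0.006,0,0.0005,0,0,0]
}}

```text
time_s: 14.15
ee_pos: [554.4, -128.9, 287.1]
ee_rot: [179.5, 0.1, 90.2]
force: [7.4, -1.2, 1.5]
gripper_width: 21.2
```

Call:
{"method": "arm_command", "body": {
  "series": [0.004,0,0,0,0,0,0.004,0,0,0,0,0,0.004,0,0,0,0,0]
}}

```text
time_s: 14.4
ee_pos: [559.3, -129.0, 287.3]
ee_rot: [179.5, 0.1, 90.2]
force: [7.5, -1.7, 2.8]
gripper_width: 21.4
```

Call:
{"method": "arm_command", "body": {
  "series": [0.004,0,0,0,0,0,0.004,0,0,0,0,0,0.004,0,0,0,0,0]
}}

```text
time_s: 14.65
ee_pos: [564.0, -129.0, 287.2]
ee_rot: [179.5, 0.1, 90.2]
force: [6.7, -1.7, 2.2]
gripper_width: 21.2
```

Call:
{"method": "arm_command", "body": {
  "series": [0.004,0,0,0,0,0,0.004,0,-0.0005,0,0,0,0.004,0,0,0,0,0]
}}

```text
time_s: 14.9
ee_pos: [568.8, -129.0, 286.9]
ee_rot: [179.5, 0.1, 90.2]
force: [6.8, -1.1, 1.6]
gripper_width: 21.4
```

Call:
{"method": "arm_command", "body": {
  "series": [0.004,0,-0.0005,0,0,0,0.004,0,-0.0005,0,0,0,0.004,0,-0.0005,0,0,0]
}}

```text
time_s: 15.15
ee_pos: [573.6, -129.0, 286.3]
ee_rot: [179.5, 0.1, 90.2]
force: [6.0, -1.1, 2.1]
gripper_width: 21.2
```

Call:
{"method": "arm_command", "body": {
  "series": [0.004,0,-0.0005,0,0,0,0.004,0,-0.001,0,0,0,0.004,0,-0.0005,0,0,0]
}}

```text
time_s: 15.4
ee_pos: [578.3, -129.1, 285.4]
ee_rot: [179.5, 0.1, 90.2]
force: [7.8, -1.6, 1.2]
gripper_width: 21.2
```

Call:
{"method": "arm_command", "body": {
  "series": [0.004,0,-0.001,0,0,0,0.004,0,-0.001,0,0,0,0.004,0,-0.001,0,0,0]
}}

```text
time_s: 15.65
ee_pos: [583.1, -129.1, 284.1]
ee_rot: [179.5, 0.1, 90.2]
force: [6.9, -1.4, 1.1]
gripper_width: 21.2
```

Call:
{"method": "arm_command", "body": {
  "series": [0.004,0,-0.001,0,0,0,0.0035,0,-0.0015,0,0,0,0.004,0,-0.001,0,0,0]
}}

```text
time_s: 15.9
ee_pos: [587.6, -129.2, 282.6]
ee_rot: [179.5, 0.1, 90.2]
force: [8.1, -2.8, 0.6]
gripper_width: 20.9
```

Call:
{"method": "arm_command", "body": {
  "series": [0.004,0,-0.0015,0,0,0,0.0035,0,-0.0015,0,0,0,0.0035,0,-0.0015,0,0,0]
}}

```text
time_s: 16.15
ee_pos: [592.1, -129.2, 280.9]
ee_rot: [179.5, 0.1, 90.2]
force: [6.2, -2.1, 0.9]
gripper_width: 21.4
```

Call:
{"method": "arm_command", "body": {
  "series": [0.0035,0,-0.0015,0,0,0,0.0035,0,-0.002,0,0,0,0.0035,0,-0.0015,0,0,0]
}}

```text
time_s: 16.4
ee_pos: [596.4, -129.2, 278.9]
ee_rot: [179.5, 0.1, 90.2]
force: [7.2, -2.9, 0.5]
gripper_width: 21.2
```

Call:
{"method": "arm_command", "body": {
  "series": [0.0035,0,-0.002,0,0,0,0.0035,0,-0.002,0,0,0,0.0035,0,-0.002,0,0,0]
}}

```text
time_s: 16.65
ee_pos: [600.7, -129.3, 276.6]
ee_rot: [179.5, 0.1, 90.2]
force: [8.5, -2.7, 0.8]
gripper_width: 21.3
```

Call:
{"method": "arm_command", "body": {
  "series": [0.0035,0,-0.002,0,0,0,0.0035,0,-0.0025,0,0,0,0.0035,0,-0.002,0,0,0]
}}

```text
time_s: 16.9
ee_pos: [604.9, -129.3, 273.9]
ee_rot: [179.5, 0.2, 90.2]
force: [7.5, -2.9, 1.2]
gripper_width: 21.6
```

Call:
{"method": "arm_command", "body": {
  "series": [0.0035,0,-0.002,0,0,0,0.0035,0,-0.0025,0,0,0,0.003,0,-0.0025,0,0,0]
}}

```text
time_s: 17.15
ee_pos: [609.0, -129.4, 271.1]
ee_rot: [179.5, 0.2, 90.2]
force: [8.0, -1.6, 1.2]
gripper_width: 21.1
```

Call:
{"method": "arm_command", "body": {
  "series": [0.003,0,-0.0025,0,0,0,0.0035,0,-0.0025,0,0,0,0.003,0,-0.0025,0,0,0]
}}

```text
time_s: 17.4
ee_pos: [612.8, -129.4, 268.0]
ee_rot: [179.5, 0.2, 90.2]
force: [7.9, -3.2, 1.1]
gripper_width: 21.0
```

Call:
{"method": "arm_command", "body": {
  "series": [0.003,0,-0.0025,0,0,0,0.003,0,-0.003,0,0,0,0.003,0,-0.0025,0,0,0]
}}

```text
time_s: 17.65
ee_pos: [615.4, -129.4, 265.6]
ee_rot: [179.6, 0.2, 90.2]
force: [2.5, -1.7, 8.9]
gripper_width: 21.1
```

Call:
{"method": "arm_command", "body": {
  "series": [0,0,0,0,0,0]
}}

```text
time_s: 17.73
ee_pos: [615.2, -129.4, 265.8]
ee_rot: [179.6, 0.2, 90.2]
force: [2.5, -1.8, 4.7]
gripper_width: 20.9
```

```bash
python3 - <<'E'
from h import *
s=snap("side","s9"); print(s["time_s"],s["ee_pos"],s["force"],s["torque"])
a=cv2.imread("pics/s9.png")[100:250,190:300]; cv2.imwrite("pics/s9c.png",cv2.resize(a,None,fx=4,fy=4,interpolation=cv2.INTER_CUBIC))
E
```

```text
17.7333 [ 615.19525651 -129.41092866  265.77889498] [ 2.51610897 -1.77477585  4.67872695] [-0.41380661 -0.64504524 -0.23633311]
```

View pics/s9c.png

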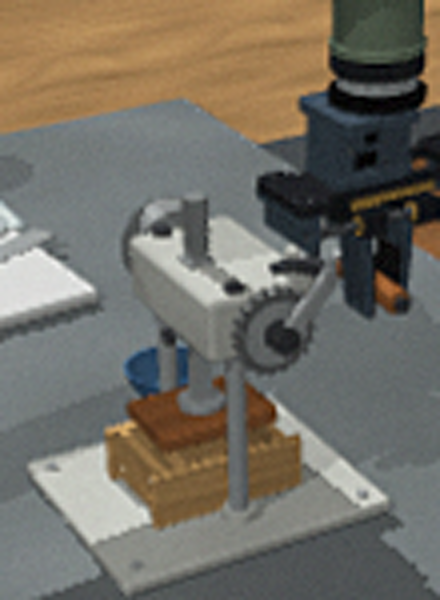

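Call:
{"method": "arm_command", "body": {
  "series": [0.0015,0,-0.0015,0,0,0,0,0,0,0,0,0]
}}

```text
time_s: 17.95
ee_pos: [615.3, -129.4, 265.7]
ee_rot: [179.6, 0.2, 90.2]
force: [2.7, -1.9, 7.3]
gripper_width: 21.5
```

Call:
{"method": "arm_command", "body": {
  "series": [-0.001,0,0.001,0,0,0,0,0,0,0,0,0]
}}

```text
time_s: 18.12
ee_pos: [615.2, -129.4, 265.7]
ee_rot: [179.6, 0.2, 90.2]
force: [3.8, -2.5, 6.0]
gripper_width: 20.9
```

Call:
{"method": "arm_command", "body": {
  "series": [0,0,0,0,0,0,0,0,0,0,0,0,0,0,0,0,0,0,0,0,0,0,0,0,0,0,0,0,0,0,0,0,0,0,0,0,0,0,0,0,0,0,0,0,0,0,0,0],
  "hand": 0.8
}}

```text
time_s: 18.78
ee_pos: [613.0, -128.2, 263.6]
ee_rot: [-180.0, -0.0, 90.2]
force: [0.3, -0.9, 0.4]
gripper_width: 71.1
```

```bash
python3 - <<'E'
from h import *
s=snap("wrist","w10"); print(s["time_s"],s["ee_pos"],s["force"],s["gripper_width"])
E
```

```text
18.7833 [ 612.97228502 -128.18037387  263.64651242] [ 0.32978444 -0.89634959  0.44140667] 71.14302076630284
```

View pics/w10.png

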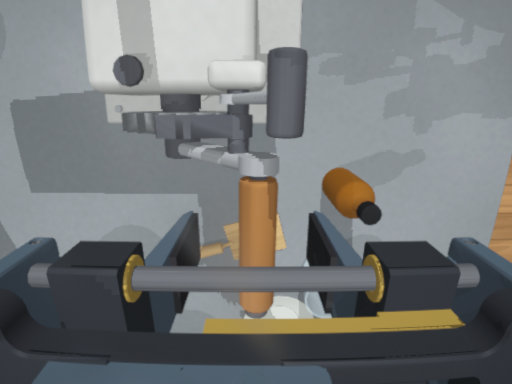

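Call:
{"method": "arm_command", "body": {
  "series": [0,0,0.02,0,0,0,0,0,0.04,0,0,0,0,0,0.06,0,0,0,0,0,0.06,0,0,0,0,0,0.06,0,0,0,0,-0.06,0.06,0,0,0,0,-0.06,0.04,0,0,0,0,0,0,0,0,0]
}}

```text
time_s: 19.5
ee_pos: [613.7, -180.0, 404.4]
ee_rot: [179.6, 0.3, 90.0]
force: [-0.7, 0.9, 0.0]
gripper_width: 73.0
```

```bash
python3 - <<'E'
from h import *
s=snap("wrist","w11"); print(s["time_s"],s["ee_pos"],s["force"],s["gripper_width"]); snap("side","s11"); snap("top","t11")
a=cv2.imread("pics/s11.png")[120:250,190:300]; cv2.imwrite("pics/s11c.png",cv2.resize(a,None,fx=4.5,fy=4.5,interpolation=cv2.INTER_CUBIC))
E
```

```text
19.5 [ 613.74254584 -180.02912945  404.42498069] [-0.73406308  0.91980089  0.00884364] 72.97801074894853
```

View pics/w11.png

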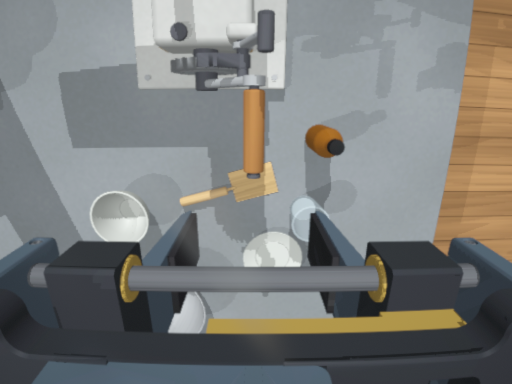

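View pics/s11c.png

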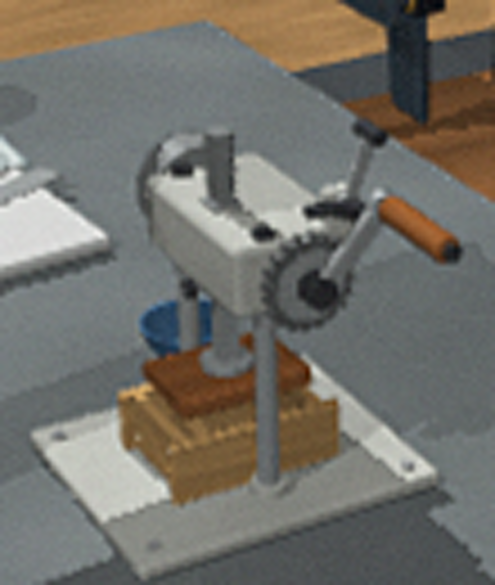

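View pics/t11.png

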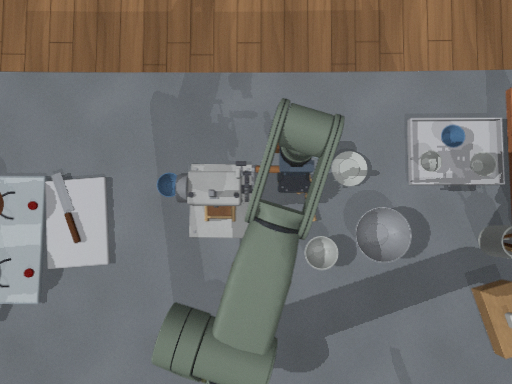

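```bash
python3 - <<'E'
from h import *
from workcell import env
W=pickle.load(open("w11.pkl","rb"));V=pickle.load(open("w10.pkl","rb"))
print(onz(ray(V,(257.5,230),V["T"]),273.5),onz(ray(W,(254.5,130),W["T"]),273.5))
print(env.job_done(), env.state()["time_s"])
E
```

```text
[ 615.18793399 -114.20546384  273.5       ] [ 615.97730511 -122.76543943  273.5       ]
the job is handed in; nothing more can be done
the job is handed in; nothing more can be done
```

The press is released and the job is handed in. The robot's clock read 19.5 s at the last reading before I handed in.

1. **Lever:** I pushed the pawl lever over with the closed fingertips. It took about 4 to 6 N, with a peak of 9 N as it met its end stop. Triangulated afterwards, the tip had moved 39.2 mm of the expected 39.8 mm, and it was still over in the last pictures.
2. **Winding and release:** I gripped the crank's wooden handle and wound it about 0.055 rad tighter. Easing back past the starting point still showed about 12 N of spring load, so the pawl had dropped out.
3. **Easing back:** I brought the crank up and over in the hand at about 0.5 rad/s or less. At about 2.3 rad the load left the hand, and pushing 0.8 mm further moved it only 0.1 mm, so the collar was against the head. The push against the stop was about 4 N at most at the handle.
4. **Letting go:** I opened the fingers and lifted clear. The handle was in the same place before and after I withdrew, 615 mm against 616 mm in x.

Two limits on the checks:
- **Collar:** the head hides it from the cameras, so its contact with the head was only felt through the handle.
- **Bowls, paddle and bottle:** I checked them only by eye. Those visible in the last pictures look undisturbed, but the arm covers part of the top view.

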